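# Sort the loose hardware on the repair bench into its sample trays

## Robot

A 6-joint arm with a two-finger parallel gripper is mounted at the origin on the work surface. World frame = base frame: x ahead of the robot, y to its left, z up, the work surface at z = 0. Lengths are in m, angles in rad, forces in N, time in s.
With the tool pointing down it reaches from about 0.35 to 0.975 m from the base axis. Payload 4.9 kg.
Tool frame: the origin (TCP) lies at the very end of the fingers, on their centre line; the grasp point (between the pads) lies 19 mm behind it (ctrl.grasp_offset is the distance from the TCP to the grasp point, in m); z points along the fingers, y is the line along which they close (so a half turn about z gives the same grasp; the last joint's range is limited). The gripper opens to 85 mm and grips with 20 to 120 N. Pads are 22 mm wide; open, the fingers measure 114 mm over their backs; the gripper's body (76 mm by 85 mm) begins 54 mm behind the grasp point. The pads swing forward as they close: fully open they stand 13 mm farther back than shut.
Start: joints at [-0.119, 0.053, 1.613, -0, 1.476, -0.119], TCP at [0.625, 0, 0.231] pointing down, gripper open.
Joint ranges: [-3.01, 3.01], [-1.01, 2.22], [0.06, 2.58], [-1.02, 4.17], [0.09, 2.62], [-3.14, 3.14]. Speed limits (rad/s): [2.57, 2.57, 3.14, 3.14, 3.14, 3.14].

## Interface

Orientations are given as a rotation vector (axis times angle).
In Python, from station import ctrl, optics gives the robot as it stands.
- The arm moves only by the shell command python3 -m handwheel 'ROWS' [OPENING] [FORCE]. ROWS is JSON, a list of rows, each an object of numbers: "tx", "ty", "tz": the shift along the tool's x, y, z in mm; "roll": the turn about the tool's z in rad. A call has 1 to 12 rows; each row shifts and turns the commanded pose from where the row before left it, along the tool's axes as they then stand; what a row does not reach is not made up. A row lasts 1/12 s, in which the tool goes at most 41.7 mm and 7.16 degrees, less where a joint would pass 70% of its speed; a pose out of reach is approached as far as the arm can. A call with a gripper value outside its range is refused whole. OPENING is the finger opening in mm, from 0 to 85.4, set as the call begins (- or left out, the last holds). The fingers move at their own pace and stop on an object; FORCE is the grip in N (left out, the last holds). Time passes only in rows, so rows that do not move let the fingers close. It gives the time, the measured TCP pose, the force, the opening and the grip force at its end, in the units of the state.
- ctrl.get_obs(): the state, without advancing time (a new reading comes with each control period).
- optics.get_image(name): name is "scene" or "side" or "wrist"; returns (picture, depth): 420x560x3 uint8, red, green, blue; 420x560 float32, m along the optical axis (not along the pixel's ray), 0 where there is no reading.
- optics.camera_params(name): a dict with "mtx" (3x3 intrinsics, pixels), "k1" (the pictures are not rectified: a ray, as slopes to the right and down, at radius r is drawn at 1 + k1 r^2 times it, then the intrinsics apply), "extrinsics" (4x4, takes a point from camera to world coordinates); the wrist camera has in their place "tool_from_camera" (4x4, takes a point from camera to tool coordinates, whose origin is the TCP and whose axes are the flange's). Camera axes: x right, y down, z forward; pixel columns grow to the right and rows downward; lengths in m; the calibration is good to about 2 mm. A picture is of the moment at which its call begins: read the wrist's pose just before it. camera_params takes no time and is no camera call.
- ctrl.finish_job(): hands the job in; it is judged then, once.
The state is a dict: "t": time; "q": joint angles; "dq": joint speeds; "effort": joint torques, N m; "tool_pos": TCP position; "tool_rot": TCP orientation; "contact_force": force on the tool from outside, world axes, zero at the start; "wrist_torque": the same for the moment, N m; "opening": finger opening in m; "grip_force": force on a finger pad.
Only numpy, scipy, OpenCV 4.12 (cv2) and the standard library are available. Lean on these libraries where they do the work, as an engineer would, in place of code of your own. Each camera call takes 0.05 s, during which the arm holds its last target. There are 200 camera calls.

## Task

Sort the loose steel parts on the bench into the three black trays: the two hexagon nuts, the two square key bars and the one round collar each go into the tray whose ledge carries a sample of the same kind. Every part must end up lying flat on the floor of its tray, beside its fellow and not on top of it or on the rim. Leave the little white bottle and the amber jar standing where they are.

Things in the scene. Friction and masses are not known exactly. Their poses are not given: they have to be found in the camera images.
- nut_a: Loose plain steel hexagon nut lying flat, 30 mm across flats, 34.6 mm across corners, 18 mm high, bore about 20 mm, about 64 g. Origin: its centre, 9 mm above what it lies on; z is the bore axis; x is square to one pair of flats (the others at every 60 degrees).
- nut_b: Loose plain steel hexagon nut lying flat, 30 mm across flats, 34.6 mm across corners, 18 mm high, bore about 20 mm, about 64 g. Origin: its centre, 9 mm above what it lies on; z is the bore axis; x is square to one pair of flats (the others at every 60 degrees).
- key_a: Loose plain steel square bar (machine key) lying down, 64 mm long (x), 16 by 16 mm in section, about 130 g. Origin: its centre, 8 mm above what it lies on; x along its length.
- key_b: Loose plain steel square bar (machine key) lying down, 64 mm long (x), 16 by 16 mm in section, about 130 g. Origin: its centre, 8 mm above what it lies on; x along its length.
- collar: Loose plain steel round shaft collar lying flat, outside diameter 50 mm, bore 25 mm, 15 mm high, about 170 g. Origin: its centre, 7.5 mm above what it lies on; z is the bore axis.
- tray_nut: Black tray, 98 (x) by 148 (y) by 18 mm high, walls and floor 4 mm thick, inside 90 by 140 mm. A black ledge, 58 by 110 mm and 18 mm high, adjoins its +x side; at its middle, 78 mm out, is fixed a sample hexagon nut (18 mm high). Origin: centre of the tray's underside, ledge not counted; x across towards the ledge, y along the tray, z up. Fixed; yaw within 0.12 rad.
- tray_key: Black tray, 98 (x) by 148 (y) by 18 mm high, walls and floor 4 mm thick, inside 90 by 140 mm. A black ledge, 58 by 110 mm and 18 mm high, adjoins its +x side; at its middle, 78 mm out, is fixed a sample square bar (64 by 16 by 16 mm, along y). Origin: centre of the tray's underside, ledge not counted; x across towards the ledge, y along the tray, z up. Fixed; yaw within 0.12 rad.
- tray_collar: Black tray, 98 (x) by 148 (y) by 18 mm high, walls and floor 4 mm thick, inside 90 by 140 mm. A black ledge, 58 by 110 mm and 18 mm high, adjoins its +x side; at its middle, 78 mm out, is fixed a sample round collar (15 mm high, 50 mm across). Origin: centre of the tray's underside, ledge not counted; x across towards the ledge, y along the tray, z up. Fixed; yaw within 0.12 rad.
- bottle: Bystander: small loose white bottle with a black cap standing among the parts, 36 mm across, 58 mm tall, light (50 g). Origin: centre of its underside, z up.
- jar: Bystander: small loose amber glass jar with a white lid standing among the parts, 44 mm across, 42 mm tall. Origin: centre of its underside, z up. Unlisted, also among the parts: a flat red tin (51 mm across, 21 mm high) and a stubby orange screwdriver (70 mm long, 22 mm high).
Not all that is in view belongs to the job. What is shaped like the key_b but red is not meant. What is shaped like the tray_collar but blue is not meant.

How it is judged:
By the outcome, as a careful person would: the job done as asked, in the order asked, and still so for the second after the job is handed in, with the robot touching nothing.
It also fails if it takes over 136 s, if anything falls off the work surface, if the arm or the gripper's body presses on something with over 40 N, if the wrist force passes 120 N, or if a joint passes its speed limit or range.

## Working session

There is one attempt and no reset: what is moved stays moved. The work goes in short steps, Python scripts to look and compute and a shell command to move; the robot and the scene stay as the last step left them, time stands still between calls to the robot, and variables do not carry over. Pictures are saved under pics/ and viewed, at most 14 in all, crops included, and the job is handed in when it is done.

```bash
mkdir -p pics; ls; python3 - <<'E'
from station import ctrl, optics
import cv2, numpy as np
o=ctrl.get_obs(); print({k:np.round(v,3).tolist() for k,v in o.items()}, ctrl.grasp_offset)
for n in ["scene","side","wrist"]:
    im,d=optics.get_image(n); cv2.imwrite(f"pics/{n}0.png",im[:,:,::-1]); np.save(f"pics/{n}0_d.npy",d)
    print(n,optics.camera_params(n))
E
```

```text
pics
{'t': 0.0, 'q': [-0.119, 0.053, 1.614, -0.0, 1.476, -0.119], 'dq': [-0.0, -0.001, 0.001, 0.002, -0.001, 0.0], 'effort': [0.0, -39.367, -37.018, -0.0, 0.007, -0.0], 'tool_pos': [0.624, 0.0, 0.23], 'tool_rot': [-2.22, -2.22, 0.002], 'contact_force': [0.738, -0.037, -0.219], 'wrist_torque': [0.042, -0.034, 0.051], 'grip_force': 0.0, 'opening': 0.085} 0.0187
scene {'mtx': array([[509.61155627,   0.        , 282.48493836],
       [  0.        , 509.61155627, 215.59311497],
       [  0.        ,   0.        ,   1.        ]]), 'k1': 0.011288081008394658, 'extrinsics': array([[ 0.80721865,  0.49209566, -0.32594465,  0.79153721],
       [ 0.59009308, -0.68563413,  0.42625813, -0.43346499],
       [-0.013719  , -0.53642119, -0.8438389 ,  0.90649391],
       [ 0.        ,  0.        ,  0.        ,  1.        ]])}
side {'mtx': array([[442.24370994,   0.        , 281.86765635],
       [  0.        , 442.24370994, 203.22761331],
       [  0.        ,   0.        ,   1.        ]]), 'k1': -0.09546167397171092, 'extrinsics': array([[-0.92245113, -0.26461722,  0.28117901,  0.14971957],
       [-0.38599602,  0.64998482, -0.65461959,  0.73049041],
       [-0.00953847, -0.71238856, -0.70172043,  0.80936322],
       [ 0.        ,  0.        ,  0.        ,  1.        ]])}
wrist {'mtx': array([[332.26308182,   0.        , 275.82481452],
       [  0.        , 332.26308182, 209.10472052],
       [  0.        ,   0.        ,   1.        ]]), 'k1': -0.05689153585555559, 'tool_from_camera': array([[-5.11722505e-04, -9.61870071e-01, -2.73506316e-01,
         6.88943465e-02],
       [ 9.99998740e-01, -9.03228177e-04,  1.30551388e-03,
        -4.82719788e-04],
       [-1.50277334e-03, -2.73505303e-01,  9.61869321e-01,
        -1.41327285e-01],
       [ 0.00000000e+00,  0.00000000e+00,  0.00000000e+00,
         1.00000000e+00]])}
```

View pics/scene0.png

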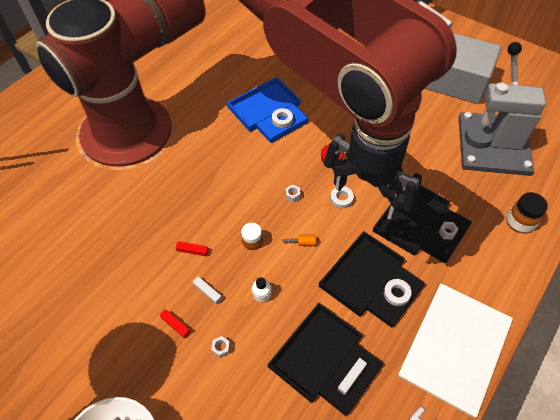

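View pics/side0.png

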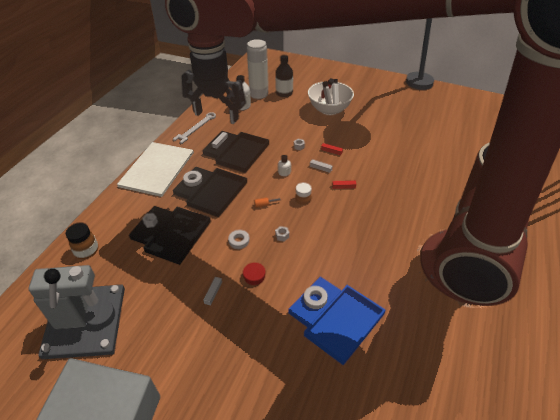

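View pics/wrist0.png

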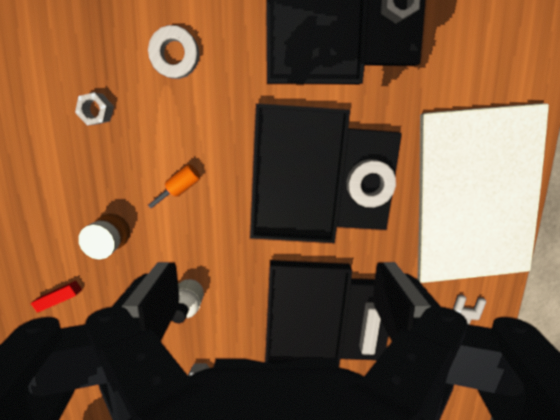

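The scene view shows:
- **Nuts:** (293,193) and (221,347).
- **Collar:** (342,197).
- **Grey bar:** (207,290). The red bars at (192,248) and (174,323) are decoys.
- **Trays:** nut sample tray (420,222), collar sample tray (372,278), key sample tray (325,358). The blue tray at (267,108) is a decoy.

The side view also shows a second grey bar in shadow at (212,291), beside the red tin (254,273). The wrist view confirms the trays.

```bash
cat > h.py <<'E'
import cv2, numpy as np
from scipy.spatial.transform import Rotation as R
from station import ctrl, optics
def cam(n,obs=None):
    p=optics.camera_params(n)
    if n=="wrist":
        T=np.eye(4);T[:3,:3]=R.from_rotvec(obs["tool_rot"]).as_matrix();T[:3,3]=obs["tool_pos"]
        return p["mtx"],p["k1"],T@p["tool_from_camera"]
    return p["mtx"],p["k1"],p["extrinsics"]
def plane(c,uv,z):
    m,k,E=c; uv=np.float64(uv).reshape(-1,1,2)
    s=cv2.undistortPoints(uv,m,np.array([k,0,0,0,0.]))[:,0]
    d=np.c_[s,np.ones(len(s))]@E[:3,:3].T; o=E[:3,3]
    return o+d*((z-o[2])/d[:,2])[:,None]
def shot(n):
    o=ctrl.get_obs(); im,d=optics.get_image(n); return im,d,cam(n,o),o
def blobs(mask,amin,amax):
    cs,_=cv2.findContours(mask.astype(np.uint8),cv2.RETR_EXTERNAL,cv2.CHAIN_APPROX_NONE)
    return [c[:,0,:] for c in cs if amin<cv2.contourArea(c)<amax]
def rect(P):  # centre, size, yaw of long side for world contour
    (c,s,a)=cv2.minAreaRect(np.float32(P[:,:2]*1000)); a=np.radians(a)
    if s[0]<s[1]: s=s[::-1]; a+=np.pi/2
    a=(a+np.pi/2)%np.pi-np.pi/2
    return np.round(c,1),np.round(s,1),round(a,3)
E
python3 - <<'E'
from h import *
for n in ["scene","side","wrist"]:
    im=cv2.imread(f"pics/{n}0.png"); hsv=cv2.cvtColor(im,cv2.COLOR_BGR2HSV); c=cam(n,ctrl.get_obs())
    print(n,"bright grey")
    for b in blobs((hsv[...,1]<70)&(hsv[...,2]>85),60,2500):
        P=plane(c,b,.016); r=rect(P); print(b.mean(0).round(),*r)
    print(n,"black")
    for b in blobs(hsv[...,2]<42,800,30000):
        P=plane(c,b,.018); print(b.mean(0).round(),*rect(P))
E
```

```text
scene bright grey
[417. 414.] [ 859.1 -167.9] [29.3 12.6] 1.33
[114. 412.] [ 445.5 -454.5] [131.   35.1] 0.626
[352. 376.] [ 736.9 -177.1] [68.8 17.1] 1.516
[220. 346.] [ 521.  -270.7] [34.2 32.7] -0.455
[261. 290.] [ 513.8 -143.1] [43.  34.3] -0.907
[397. 292.] [724.    5.4] [54.2 50.5] -1.046
[207. 290.] [ 428.8 -201.6] [65.8 17.7] -0.082
[251. 232.] [419.2 -53.8] [46.4 39.3] -0.795
[448. 230.] [741.8 185.3] [37.7 32.6] -0.947
[519. 224.] [849.7 281.4] [58.3 32.7] -0.008
[293. 193.] [431.1  75. ] [41.6 27.9] -0.95
[340. 192.] [514.3 139.8] [80.9 46.5] -0.99
[342. 142.] [441.1 255.2] [41.6 13.8] -0.168
[282. 118.] [284.5 237.2] [60.5 47.4] -0.95
[ 9. 74.] [-363.   -36.7] [113.3  58.2] -0.652
[31. 62.] [-359.5   22.1] [61.3 21.1] -0.36
[79. 26.] [-378.5  201.8] [181.6 149.6] 0.796
[435.  12.] [397.4 794.3] [131.9  16.2] -0.341
[31. 18.] [-498.6  134.9] [196.8  23.6] -0.405
scene black
[327. 361.] [ 689.6 -179.5] [155.  149.4] -0.052
[373. 281.] [675.8  -1.1] [155.1 151.9] -0.065
[390. 188.] [606.1 200.8] [367.  215.2] -0.558
[362.  96.] [400.4 395.7] [142.4  97. ] -0.011
side bright 
[... 1248 characters left out ...]
837.5] [749.1  63.8] 1.47
[371.  26.] [  522.4 -1269.4] [787.2 753.7] 1.319
[546.  20.] [ -208.6 -1670.7] [669.  158.1] 1.504
wrist bright grey
[370. 332.] [ 743.7 -192.9] [68.6 19.7] 1.525
[420. 310.] [ 803.2 -163.8] [14.3 13.3] 1.553
[132. 310.] [ 444.6 -162.9] [13.7 12.8] 0.018
[469. 308.] [ 863.9 -163.2] [38.  37.4] -0.17
[189. 297.] [ 518.8 -145.6] [51.1 26.1] -1.564
[ 98. 240.] [415.  -69.7] [45.6 43.1] 1.532
[372. 184.] [728.5  -3.6] [52.8 50.9] -1.514
[ 91. 108.] [430.2  77.8] [34.4 30.9] 1.23
[173.  51.] [521.1 131.5] [48.9 48.2] -0.466
[403.   8.] [747.8 171.2] [30.8 15.4] 0.028
wrist black
[324. 174.] [675.8   3.2] [151.6 144.6] -0.063
[345.  38.] [692.5 139.2] [153.4  77.2] 0.015
```

```bash
python3 -m handwheel '[{"ty":-36,"tz":-5},{"ty":-36,"tz":-5},{"ty":-36,"tz":-5},{"ty":-36,"tz":-5},{"roll":0.12},{"roll":0.12},{"roll":0.12},{"roll":0.12},{"roll":0.12},{"roll":0.12},{"roll":0.12},{"roll":0.12}]' 60
python3 -m handwheel '[{"roll":0.122},{"roll":0.122},{"roll":0.122},{"roll":0.122},{"roll":0.122},{},{}]'
python3 - <<'E'
from h import *
import pickle
im,d,c,o=shot("wrist"); cv2.imwrite("pics/w1.png",im[:,:,::-1]); pickle.dump((im,d,c,o),open("w1.pkl","wb"))
s=shot("scene"); pickle.dump(s,open("s1.pkl","wb")); cv2.imwrite("pics/s1.png",s[0][:,:,::-1])
print(o["t"],o["tool_pos"],o["tool_rot"],o["q"].round(2) if hasattr(o["q"],"round") else o["q"])
for nm,(im,c) in dict(wrist=(im,c),scene=(s[0],s[2])).items():
    hsv=cv2.cvtColor(im,cv2.COLOR_RGB2HSV)
    for lab,m,z in [("grey",(hsv[...,1]<70)&(hsv[...,2]>85),.017),("red",((hsv[...,0]<4)|(hsv[...,0]>172))&(hsv[...,1]>190)&(hsv[...,2]>70),.018),("black",hsv[...,2]<42,.018)]:
        for b in blobs(m,60,30000):
            P=plane(c,b,z)
            if not(.25<P[:,0].mean()<.9 and abs(P[:,1].mean())<.4): continue
            print(nm,lab,b.mean(0).round(),*rect(P))
E
```

```text
0.15 [6.24493210e-01 5.40243110e-05 2.30332357e-01] [-2.22049528e+00 -2.22056662e+00  1.63694590e-03] [-0.12  0.05  1.61 -0.    1.48 -0.12]
wrist grey [370. 332.] [ 743.1 -192.1] [68.4 19.6] 1.525
wrist grey [420. 310.] [ 801.1 -160.7] [17.8 11. ] 1.005
wrist grey [132. 310.] [ 445.6 -163. ] [14.2 12.7] -1.553
wrist grey [469. 308.] [ 863.1 -162.5] [38.  37.6] -0.156
wrist grey [189. 297.] [ 519.1 -145. ] [51. 26.] -1.564
wrist grey [ 97. 240.] [415.4 -68.9] [45.8 43.3] -1.561
wrist grey [371. 184.] [727.9  -3.3] [52.3 51.9] 1.571
wrist grey [509. 212.] [877.1 -83.8] [351.1 177.9] -1.319
wrist grey [ 91. 109.] [430.6  77.8] [34.3 31.1] 1.23
wrist grey [172.  51.] [521.4 131.3] [48.8 48. ] -0.466
wrist grey [403.   8.] [747.3 170.9] [30.7 15.4] 0.028
wrist red [ 55. 296.] [ 349.8 -144.6] [69.2 16.6] 0.43
wrist black [370. 183.] [727.2  -2.2] [20.  18.6] -1.502
wrist black [324. 174.] [675.6   3.2] [151.5 144.4] -0.064
wrist black [401.   3.] [744.8 174.6] [12.9  7.2] 0.027
wrist black [344.  38.] [692.4 139.2] [153.3  77.3] 0.015
scene grey [417. 414.] [ 858.8 -168. ] [29.2 12.9] 1.38
[... 471 characters left out ...]
9. 224.] [849.3 280.9] [58.2 33.3] -0.029
scene grey [293. 193.] [431.5  74.4] [41.5 27.8] -0.95
scene grey [341. 192.] [514.6 139.2] [80.8 46.5] -0.99
scene grey [342. 142.] [441.6 254.7] [41.3 14.1] -0.148
scene grey [282. 118.] [285.1 236.5] [60.4 47.4] -0.95
scene red [175. 323.] [ 425.6 -287.1] [67.4 16.7] -0.059
scene red [192. 248.] [ 346.7 -152.6] [66.7 21.4] 0.425
scene black [328. 361.] [ 689.5 -179.5] [155.1 149.4] -0.051
scene black [261. 283.] [ 504.2 -132. ] [19.2 18. ] -0.185
scene black [373. 281.] [675.8  -1.1] [155.  151.9] -0.066
scene black [532. 205.] [852.6 337.4] [64.1 53. ] 1.381
scene black [389. 188.] [605.  201.6] [369.7 215.2] -0.558$[0]: bad value
$[0]: bad value
```

View pics/w1.png

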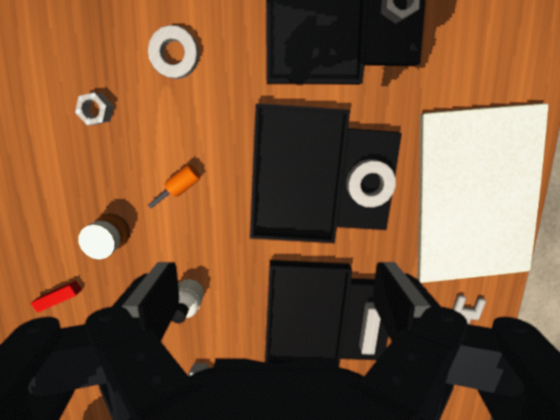

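The picture is unchanged because the rows were refused. I'll try again with every key given in each row.

```bash
python3 -m handwheel '[{"tx":0,"ty":-36,"tz":-5,"roll":0},{"tx":0,"ty":-36,"tz":-5,"roll":0},{"tx":0,"ty":-36,"tz":-5,"roll":0},{"tx":0,"ty":-36,"tz":-5,"roll":0},{"tx":0,"ty":0,"tz":0,"roll":0.12},{"tx":0,"ty":0,"tz":0,"roll":0.12},{"tx":0,"ty":0,"tz":0,"roll":0.12},{"tx":0,"ty":0,"tz":0,"roll":0.12},{"tx":0,"ty":0,"tz":0,"roll":0.12},{"tx":0,"ty":0,"tz":0,"roll":0.12},{"tx":0,"ty":0,"tz":0,"roll":0.12},{"tx":0,"ty":0,"tz":0,"roll":0.12}]' 60
```

```text
t: 1.25
tool_pos: [0.4809, 0.0, 0.2512]
tool_rot: [-2.999, -0.936, 0.0]
contact_force: [0.2, -0.1, 0.4]
opening: 0.0598
grip_force: 0.0
```

```bash
python3 -m handwheel '[{"tx":0,"ty":0,"tz":0,"roll":0.122},{"tx":0,"ty":0,"tz":0,"roll":0.122},{"tx":0,"ty":0,"tz":0,"roll":0.122},{"tx":0,"ty":0,"tz":0,"roll":0.122},{"tx":0,"ty":0,"tz":0,"roll":0.122},{"tx":0,"ty":0,"tz":0,"roll":0}]'
cat > look.py <<'E'
from h import *
import sys
tag=sys.argv[1]
for nm in sys.argv[2:]:
    im,d,c,o=shot(nm); cv2.imwrite(f"pics/{nm}_{tag}.png",im[:,:,::-1]); print(nm,"t",o["t"],np.round(o["tool_pos"],4),np.round(o["tool_rot"],3))
    hsv=cv2.cvtColor(im,cv2.COLOR_RGB2HSV)
    for lab,m,z in [("grey",(hsv[...,1]<75)&(hsv[...,2]>75),.017),("red",((hsv[...,0]<4)|(hsv[...,0]>172))&(hsv[...,1]>190)&(hsv[...,2]>70),.018),("black",hsv[...,2]<42,.018)]:
        for b in blobs(m,60,30000):
            P=plane(c,b,z)
            if not(.3<P[:,0].mean()<.9 and abs(P[:,1].mean())<.4): continue
            print(lab,b.mean(0).round(),*rect(P))
E
python3 look.py 2 wrist scene
```

```text
t: 1.75
tool_pos: [0.4809, 0.0, 0.2512]
tool_rot: [-3.142, 0.002, 0.0]
contact_force: [0.2, -0.6, -0.9]
opening: 0.0598
grip_force: 0.0
wrist t 1.75 [0.4809 0.     0.2512] [-3.142e+00  2.000e-03  0.000e+00]
grey [366. 279.] [ 353.2 -115.8] [75.  21.5] 0.396
grey [186. 279.] [353.4 114.9] [75.4 21.5] -0.399
grey [330. 226.] [422.2 -66.4] [45.8 43.2] 0.029
grey [211. 219.] [431.   76.2] [37.2 31.9] -0.864
grey [439. 219.] [ 429.4 -196.5] [64.7 22.7] -0.081
grey [293. 167.] [493.4 -20.4] [28.   4.1] 0.648
grey [ 35. 158.] [506.2 279.1] [70.8 15.7] -1.481
grey [404. 147.] [ 514.7 -144.2] [42.6 35.9] -1.562
grey [507. 143.] [ 520.5 -265.4] [41.  34.2] -1.539
grey [160. 144.] [520.  129.6] [50.6 47.8] 1.558
red [391. 277.] [ 352.4 -144.2] [60.7 16. ] 0.439
red [504. 221.] [ 426.7 -278.6] [62.5 23.4] -0.059
red [100. 210.] [442.1 209.3] [55.6 47.2] -1.145
black [431.  31.] [ 637.3 -172.9] [152.4  62. ] -1.538
black [334.  34.] [631.5 -60.1] [67.3 10.5] -0.064
black [204.  31.] [635.6  73.1] [59.1  5.3] -0.047
black [125.  28.] [639.1 172.9] [150.3  58.9] 1.531
scene t 1.8 [0.4809 0.     0.2
[... 395 characters left out ...]
51. 232.] [419.7 -54.2] [46.3 39.3] -0.795
grey [448. 230.] [739.8 183.1] [45.9 32.4] 1.568
grey [519. 224.] [849.3 280.9] [58.2 33.3] -0.029
grey [342. 197.] [521.8 128.2] [54.5 46.5] -0.99
grey [292. 193.] [431.5  74.4] [41.5 27.8] -0.95
grey [373. 148.] [507.6 280. ] [73.  17.7] -1.475
red [175. 323.] [ 425.6 -287.1] [67.3 16.7] -0.059
red [192. 248.] [ 347.  -152.4] [67.4 21.4] 0.425
red [332. 155.] [442.6 210.6] [60.1 49.4] -0.951
black [327. 361.] [ 689.5 -179.6] [155.1 149.5] -0.053
black [261. 283.] [ 504.2 -132. ] [19.2 18. ] -0.185
black [373. 281.] [675.8  -1.1] [155.1 151.9] -0.065
black [532. 205.] [852.5 337.5] [63.3 53.4] 1.56
black [423. 223.] [691.7 170.8] [157.2 155. ] 1.57
```

View pics/wrist_2.png

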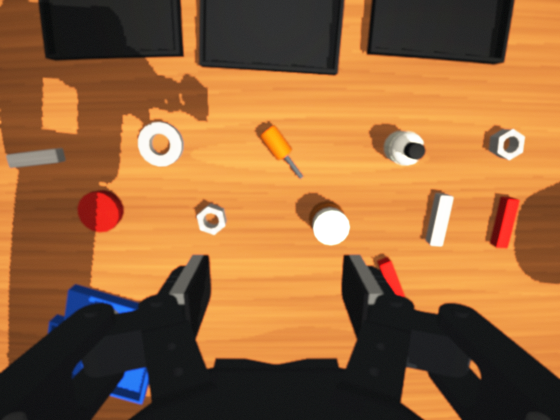

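The wrist view lines up with the measurements: nuts at (211,219) and (510,144), collar at (160,144).

**Bar-shaped candidates:** (439,219) grey, (35,158) grey in shadow, (504,221) red, (391,277) red. The two grey ones are plain steel, so they fit key_a and key_b. I'll confirm that in one crop.

```bash
python3 - <<'E'
from h import *
im=cv2.imread("pics/wrist_2.png"); c=cam("wrist",ctrl.get_obs())
cr=lambda x,y:cv2.resize(im[y:y+80,x:x+100],None,fx=4,fy=4,interpolation=cv2.INTER_CUBIC)[:300]
cv2.imwrite("pics/crop2.png",np.vstack([np.hstack([cr(0,118),cr(428,180)]),np.hstack([cr(160,180),cr(455,110)])]))
for n,cc,rois in [("wrist_2",c,[(211,219),(510,144)]),("scene_2",cam("scene"),[(293,193),(221,347)]),("wrist0",None,[(91,108)])]:
    I=cv2.imread(f"pics/{n}.png")
    if cc is None:
        cc=cam("wrist",dict(tool_pos=[.6245,0,.2303],tool_rot=[-2.2205,-2.2206,.0016]))
    h=cv2.cvtColor(I,cv2.COLOR_BGR2HSV)
    for u,v in rois:
        for th in (85,170,200):
            m=np.zeros(h.shape[:2],np.uint8); m[v-22:v+22,u-22:u+22]=((h[...,1]<80)&(h[...,2]>th))[v-22:v+22,u-22:u+22]
            bs=blobs(m,60,2000)
            if bs:
                P=plane(cc,max(bs,key=len),.018)[:,:2]*1e3; ctr=np.array(rect(P/1e3)[0])
                w=[np.ptp(P@[np.cos(a),np.sin(a)]) for a in np.radians(range(0,60,4))]
                f=np.array([sum(np.ptp(P@[np.cos(a+k*np.pi/3),np.sin(a+k*np.pi/3)]) for k in range(3)) for a in np.radians(range(0,60,2))])
                print(n,u,th,ctr,"normal deg mod60",2*f.argmin(),f.min()/3,f.max()/3)
E
```

```text
wrist_2 211 85 [431.   75.8] normal deg mod60 40 33.51097780749 36.33701124513929
wrist_2 211 170 [429.7  76.9] normal deg mod60 40 32.074099826160015 34.60350475133558
wrist_2 211 200 [429.5  76.8] normal deg mod60 40 31.107348571332846 34.322271405153664
wrist_2 510 85 [ 521.6 -265. ] normal deg mod60 32 37.01593108020328 39.4633642930672
wrist_2 510 170 [ 522.2 -269.6] normal deg mod60 32 31.420152026451337 34.52919989671282
wrist_2 510 200 [ 522.1 -269.8] normal deg mod60 32 31.1116724027468 34.11505662134211
scene_2 293 85 [431.9  73.9] normal deg mod60 36 35.29415486344502 38.46152967797573
scene_2 293 170 [429.  78.] normal deg mod60 36 29.748591163504983 31.68908343603952
scene_2 293 200 [429.  78.] normal deg mod60 36 28.741363476383977 31.265634667564473
scene_2 221 85 [ 521.2 -270.9] normal deg mod60 34 32.67868606013561 35.75307463182142
scene_2 221 170 [ 518.9 -270.2] normal deg mod60 34 30.67747869996619 32.77708737407193
scene_2 221 200 [ 518.8 -270.1] normal deg mod60 34 29.58913058696889 32.18897733013054
wrist0 91 85 [431.8  77.7] normal deg mod60 40 31.223929606827195 34.52132512752657
wrist0 91 170 [430.9  77.9] normal deg mod60 40 29.926317241700207 33.300746631257134
wrist0 91 200 [430.6  78.2] normal deg mod60 40 29.10819441145492 32.34880792786165
```

View pics/crop2.png

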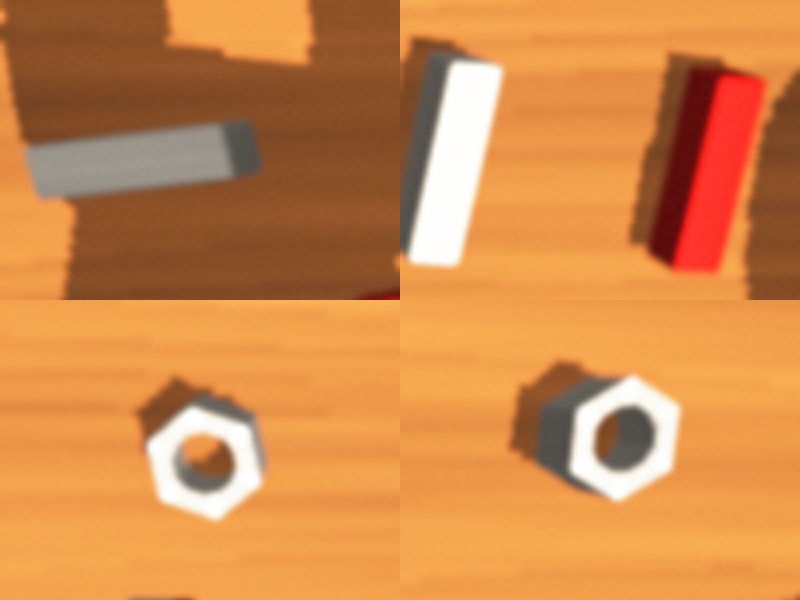

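The crop confirms the grey bars at (35,158) and (439,219), and both nuts. Their flat normals are at about 40° and 32° mod 60°. I'll start with nut_a.

```bash
python3 -m handwheel '[{"tx":-25.5,"ty":-38.5,"tz":0,"roll":0},{"tx":-25.5,"ty":-38.5,"tz":0,"roll":0},{"tx":0,"ty":0,"tz":36,"roll":-0.085},{"tx":0,"ty":0,"tz":36,"roll":-0.085},{"tx":0,"ty":0,"tz":36,"roll":0},{"tx":0,"ty":0,"tz":36,"roll":0},{"tx":0,"ty":0,"tz":36,"roll":0},{"tx":0,"ty":0,"tz":36,"roll":0},{"tx":0,"ty":0,"tz":15,"roll":0},{"tx":0,"ty":0,"tz":15,"roll":0},{"tx":0,"ty":0,"tz":0,"roll":0},{"tx":0,"ty":0,"tz":0,"roll":0}]' 60 40
python3 -m handwheel '[{"tx":0,"ty":0,"tz":0,"roll":0},{"tx":0,"ty":0,"tz":0,"roll":0},{"tx":0,"ty":0,"tz":0,"roll":0},{"tx":0,"ty":0,"tz":0,"roll":0},{"tx":0,"ty":0,"tz":0,"roll":0},{"tx":0,"ty":0,"tz":0,"roll":0}]' 20 40
```

```text
t: 2.85
tool_pos: [0.4342, 0.0695, 0.0048]
tool_rot: [-3.13, -0.271, 0.003]
contact_force: [-0.1, -0.2, 0.6]
opening: 0.0601
grip_force: 0.0
t: 3.35
tool_pos: [0.4366, 0.0695, 0.0072]
tool_rot: [3.13, 0.268, 0.005]
contact_force: [0.0, 0.8, 6.7]
opening: 0.0287
grip_force: 40.2
```

```bash
python3 -m handwheel '[{"tx":0,"ty":0,"tz":-30,"roll":0},{"tx":0,"ty":0,"tz":-30,"roll":0},{"tx":0,"ty":0,"tz":-30,"roll":0},{"tx":0,"ty":0,"tz":-10,"roll":0.085},{"tx":0,"ty":0,"tz":0,"roll":0.085},{"tx":33,"ty":-19,"tz":0,"roll":0},{"tx":33,"ty":-19,"tz":0,"roll":0},{"tx":33,"ty":-19,"tz":0,"roll":0},{"tx":33,"ty":-19,"tz":0,"roll":0},{"tx":33,"ty":-19,"tz":0,"roll":0},{"tx":33,"ty":-19,"tz":0,"roll":0},{"tx":33,"ty":-19,"tz":0,"roll":0}]'; python3 look.py 3 side | head -1
```

```text
t: 4.35
tool_pos: [0.667, 0.2036, 0.1049]
tool_rot: [3.141, 0.002, -0.001]
contact_force: [0.0, -0.4, 0.1]
opening: 0.0288
grip_force: 40.0
side t 4.35 [0.667  0.2036 0.1049] [ 3.141e+00  2.000e-03 -1.000e-03]
```

```bash
python3 - <<'E'
from h import *
im=cv2.imread("pics/side_3.png"); cv2.imwrite("pics/side_3c.png",cv2.resize(im[120:320,80:330],None,fx=3,fy=3))
E
```

```text
(no output)
```

View pics/side_3c.png

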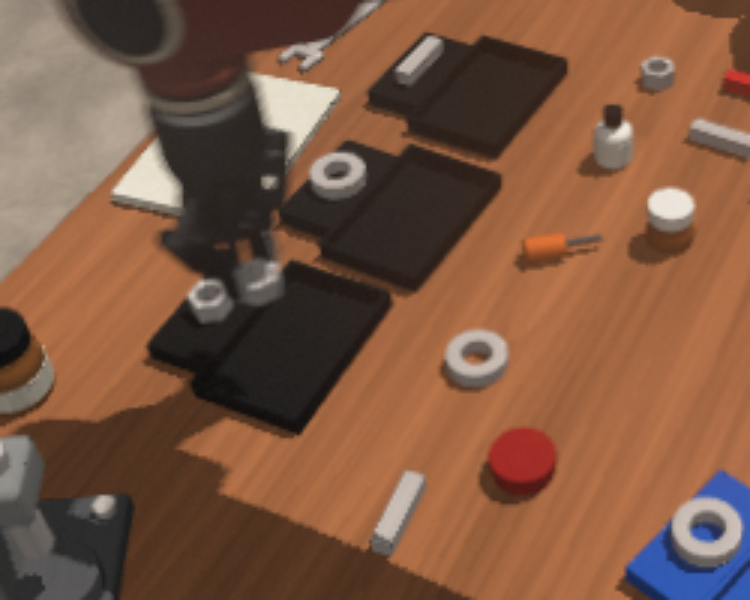

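The nut is held level above the nut tray. I'll lower it and release.

```bash
python3 -m handwheel '[{"tx":0,"ty":1.5,"tz":30,"roll":0},{"tx":0,"ty":0,"tz":30,"roll":0},{"tx":0,"ty":0,"tz":20,"roll":0},{"tx":0,"ty":0,"tz":8,"roll":0},{"tx":0,"ty":0,"tz":4.5,"roll":0},{"tx":0,"ty":0,"tz":0,"roll":0},{"tx":0,"ty":0,"tz":0,"roll":0}]'
python3 -m handwheel '[{"tx":0,"ty":0,"tz":0,"roll":0},{"tx":0,"ty":0,"tz":0,"roll":0},{"tx":0,"ty":0,"tz":0,"roll":0},{"tx":0,"ty":0,"tz":0,"roll":0},{"tx":0,"ty":0,"tz":-20,"roll":0},{"tx":0,"ty":0,"tz":-30,"roll":0},{"tx":0,"ty":0,"tz":-38,"roll":0},{"tx":0,"ty":0,"tz":0,"roll":0}]' 38
```

```text
t: 4.98
tool_pos: [0.6668, 0.2012, 0.0143]
tool_rot: [-3.141, -0.001, -0.004]
contact_force: [-0.3, 0.6, 0.0]
opening: 0.0286
grip_force: 40.0
t: 5.65
tool_pos: [0.671, 0.2022, 0.1108]
tool_rot: [-3.139, -0.001, -0.023]
contact_force: [1.8, -0.1, 3.2]
opening: 0.0379
grip_force: 0.0
```

```bash
python3 -m handwheel '[{"tx":-12,"ty":38,"tz":0,"roll":0},{"tx":-12,"ty":38,"tz":0,"roll":0},{"tx":-12,"ty":38,"tz":0,"roll":0},{"tx":-12,"ty":38,"tz":0,"roll":0},{"tx":-12,"ty":38,"tz":0,"roll":0},{"tx":-12,"ty":38,"tz":0,"roll":0},{"tx":-12,"ty":38,"tz":0,"roll":0},{"tx":-12,"ty":38,"tz":0,"roll":0},{"tx":-12,"ty":38,"tz":0,"roll":0},{"tx":-12,"ty":38,"tz":0,"roll":0},{"tx":0,"ty":0,"tz":0,"roll":0}]' 60; python3 look.py 4 wrist scene
```

```text
t: 6.57
tool_pos: [0.5447, -0.1849, 0.1016]
tool_rot: [3.138, -0.009, 0.001]
contact_force: [-1.3, -0.1, 0.3]
opening: 0.0601
grip_force: 0.0
wrist t 6.5667 [ 0.5447 -0.1849  0.1016] [ 3.138e+00 -9.000e-03  1.000e-03]
grey [129. 380.] [399.8 -60. ] [41.8 16. ] -0.6
grey [295. 336.] [ 443.4 -200.9] [52.5 17.1] -0.083
grey [ 67. 277.] [496.9 -25. ] [29.4  5.9] 0.646
grey [366. 279.] [ 494.8 -254.6] [45.8 13.7] 0.398
grey [207. 264.] [ 502.  -135.9] [74.7 38.7] -0.524
grey [388. 244.] [ 521.9 -267.4] [41.3 31.9] 1.064
black [260.  79.] [ 649.6 -174.5] [144.   69.8] 1.548
black [55. 64.] [642.1 -37.5] [90.9 79.2] -0.063
scene t 6.6167 [ 0.5455 -0.1822  0.1014] [ 3.141e+00 -7.000e-03  2.000e-03]
grey [417. 414.] [ 858.8 -167.9] [29.1 12.9] 1.397
grey [352. 375.] [ 737.  -177.7] [69.2 17.4] 1.521
grey [220. 346.] [ 520.9 -270.7] [34.9 32.7] -0.464
grey [457. 350.] [858.7 -24.3] [200.8 139.2] -1.472
grey [233. 294.] [ 474.2 -179.8] [44.6 18.3] -1.335
grey [264. 292.] [ 521.2 -142.7] [41.  26.7] 1.468
grey [397. 292.] [723.3   4.5] [56.2 49.5] 1.403
grey [207. 290.] [ 429.2 -202.1] [65.7 18.1] -0.082
grey [448. 230.] [739.8 183.1] [45.9 32.6] -1.536
grey [519. 224.] [849.  280.9] [58.8 33.3] -0.029
grey [417. 206.] [661.9 199.1] [45.2 33.7] -1.456
grey [205. 220.] [322.  -86.2] [126.1   8.4] -0.47
grey [342. 197.] [521.9 128.1] [54.5 46.5] -0.99
grey [373. 148.] [507.4 281.1] [73.1 18.2] -1.468
red [175. 323.] [ 425.6 -287.1] [67.3 16.7] -0.059
red [192. 248.] [ 347.3 -152.3] [66.8 21.4] 0.425
red [332. 155.] [442.7 210.4] [60.4 49.1] -0.98
black [327. 361.] [ 689.2 -179.3] [155.6 149.8] -0.051
black [252. 281.] [ 476.4 -117.6] [177.4  99.7] 1.498
black [373. 281.] [675.5  -0.7] [155.8 153.7] -0.065
black [203. 233.] [ 341.  -112.3] [81.4 13.3] -0.286
black [532. 205.] [852.6 337.4] [64.1 53. ] 1.381
black [423. 224.] [692.2 169.5] [155.9 153.9] 1.568
```

```bash
python3 -m handwheel '[{"tx":-8,"ty":29,"tz":0,"roll":0},{"tx":-8,"ty":29,"tz":0,"roll":0},{"tx":-8,"ty":29,"tz":0,"roll":0},{"tx":0,"ty":0,"tz":0,"roll":-0.05},{"tx":0,"ty":0,"tz":30,"roll":0},{"tx":0,"ty":0,"tz":30,"roll":0},{"tx":0,"ty":0,"tz":20,"roll":0},{"tx":0,"ty":0,"tz":13,"roll":0},{"tx":0,"ty":0,"tz":0,"roll":0},{"tx":0,"ty":0,"tz":0,"roll":0},{"tx":0,"ty":0,"tz":0,"roll":0}]' 60
python3 -m handwheel '[{"tx":0,"ty":0,"tz":0,"roll":0},{"tx":0,"ty":0,"tz":0,"roll":0},{"tx":0,"ty":0,"tz":0,"roll":0},{"tx":0,"ty":0,"tz":0,"roll":0},{"tx":0,"ty":0,"tz":0,"roll":0},{"tx":0,"ty":0,"tz":0,"roll":0}]' 20 40
```

```text
t: 7.58
tool_pos: [0.5236, -0.2662, 0.0095]
tool_rot: [3.139, 0.081, 0.004]
contact_force: [-0.2, -0.1, 0.5]
opening: 0.06
grip_force: 0.0
t: 8.08
tool_pos: [0.5235, -0.2669, 0.0097]
tool_rot: [3.139, 0.079, 0.004]
contact_force: [-0.2, 0.7, 5.8]
opening: 0.0284
grip_force: 40.1
```

```bash
python3 -m handwheel '[{"tx":0,"ty":0,"tz":-30,"roll":0},{"tx":0,"ty":0,"tz":-30,"roll":0},{"tx":0,"ty":0,"tz":-30,"roll":0.05},{"tx":0,"ty":0,"tz":-10,"roll":0},{"tx":12.5,"ty":-37,"tz":0,"roll":0},{"tx":12.5,"ty":-37,"tz":0,"roll":0},{"tx":12.5,"ty":-37,"tz":0,"roll":0},{"tx":12.5,"ty":-37,"tz":0,"roll":0},{"tx":12.5,"ty":-37,"tz":0,"roll":0},{"tx":12.5,"ty":-37,"tz":0,"roll":0},{"tx":12.5,"ty":-37,"tz":0,"roll":0},{"tx":12.5,"ty":-37,"tz":0,"roll":0}]'
python3 -m handwheel '[{"tx":12.5,"ty":-37,"tz":0,"roll":0},{"tx":12.5,"ty":-37,"tz":0,"roll":0},{"tx":12.5,"ty":-37,"tz":0,"roll":0},{"tx":0,"ty":0,"tz":0,"roll":0},{"tx":0,"ty":0,"tz":0,"roll":0}]'
```

```text
t: 9.08
tool_pos: [0.6215, 0.032, 0.1064]
tool_rot: [-3.142, -0.003, 0.003]
contact_force: [0.6, -0.4, -1.1]
opening: 0.0285
grip_force: 39.9
t: 9.5
tool_pos: [0.6588, 0.143, 0.1061]
tool_rot: [3.141, 0.008, -0.003]
contact_force: [0.0, -0.6, -1.3]
opening: 0.0281
grip_force: 40.0
```

```bash
python3 -m handwheel '[{"tx":0,"ty":1.5,"tz":30,"roll":0},{"tx":0,"ty":0,"tz":30,"roll":0},{"tx":0,"ty":0,"tz":20,"roll":0},{"tx":0,"ty":0,"tz":8,"roll":0},{"tx":0,"ty":0,"tz":4,"roll":0},{"tx":0,"ty":0,"tz":0,"roll":0},{"tx":0,"ty":0,"tz":0,"roll":0}]'
python3 -m handwheel '[{"tx":0,"ty":0,"tz":0,"roll":0},{"tx":0,"ty":0,"tz":0,"roll":0},{"tx":0,"ty":0,"tz":0,"roll":0},{"tx":0,"ty":0,"tz":-20,"roll":0},{"tx":0,"ty":0,"tz":-30,"roll":0},{"tx":0,"ty":0,"tz":-38,"roll":0},{"tx":0,"ty":0,"tz":0,"roll":0},{"tx":0,"ty":0,"tz":0,"roll":0}]' 38
```

```text
t: 10.08
tool_pos: [0.6601, 0.139, 0.0167]
tool_rot: [-3.141, -0.0, -0.003]
contact_force: [0.3, 0.5, -0.6]
opening: 0.0287
grip_force: 40.0
t: 10.75
tool_pos: [0.6622, 0.14, 0.1088]
tool_rot: [-3.141, -0.002, -0.013]
contact_force: [1.2, -0.2, -0.4]
opening: 0.0381
grip_force: 0.0
```

```bash
python3 -m handwheel '[{"tx":-26,"ty":-23.5,"tz":0,"roll":0},{"tx":-26,"ty":-23.5,"tz":0,"roll":0},{"tx":-26,"ty":-23.5,"tz":0,"roll":0},{"tx":-26,"ty":-23.5,"tz":0,"roll":0},{"tx":-26,"ty":-23.5,"tz":0,"roll":0},{"tx":-26,"ty":-23.5,"tz":0,"roll":0},{"tx":0,"ty":0,"tz":0,"roll":-0.119},{"tx":0,"ty":0,"tz":0,"roll":-0.119},{"tx":0,"ty":0,"tz":0,"roll":-0.119},{"tx":0,"ty":0,"tz":0,"roll":-0.119},{"tx":0,"ty":0,"tz":0,"roll":-0.119},{"tx":0,"ty":0,"tz":0,"roll":-0.119}]' 45
python3 -m handwheel '[{"tx":0,"ty":0,"tz":0,"roll":-0.119},{"tx":0,"ty":0,"tz":0,"roll":-0.119},{"tx":0,"ty":0,"tz":0,"roll":-0.119},{"tx":0,"ty":0,"tz":0,"roll":-0.119},{"tx":0,"ty":0,"tz":0,"roll":-0.119},{"tx":0,"ty":0,"tz":0,"roll":-0.119},{"tx":0,"ty":0,"tz":0,"roll":-0.119},{"tx":0,"ty":0,"tz":0,"roll":-0.119},{"tx":0,"ty":0,"tz":0,"roll":0},{"tx":0,"ty":0,"tz":0,"roll":0}]'
python3 look.py 5 wrist scene | grep -v black
```

```text
t: 11.75
tool_pos: [0.5023, 0.2803, 0.1024]
tool_rot: [2.94, 1.108, -0.003]
contact_force: [-0.3, -0.4, -0.7]
opening: 0.0453
grip_force: 0.0
t: 12.58
tool_pos: [0.5026, 0.2802, 0.1028]
tool_rot: [-2.115, -2.322, 0.002]
contact_force: [0.7, -0.5, -1.0]
opening: 0.045
grip_force: 0.0
wrist t 12.5833 [0.5026 0.2802 0.1028] [-2.115e+00 -2.322e+00  2.000e-03]
grey [412. 359.] [627.3 164.2] [34.2 17.5] 0.107
grey [279. 356.] [516.4 160.4] [38.9 18. ] 0.093
grey [545. 360.] [752.  169.9] [58.2 27. ] -0.57
grey [468. 313.] [665.  212.3] [47.1 13.2] -0.582
grey [345. 276.] [559.6 237.5] [42.3 12.8] -1.177
grey [207. 275.] [453.6 228. ] [43.2 12.7] 1.344
grey [281. 204.] [505.3 287.8] [63.9 15.7] -1.483
grey [551.  87.] [676.8 384.8] [65.1 17.3] -1.282
red [177. 277.] [430.1 224.4] [53.7 18.3] 0.971
scene t 12.6333 [0.5027 0.2803 0.103 ] [-2.115e+00 -2.322e+00  2.000e-03]
grey [417. 414.] [ 858.8 -167.9] [29.1 12.9] 1.397
grey [352. 375.] [ 737.  -177.4] [68.7 17.2] 1.518
grey [457. 350.] [858.7 -24.3] [200.6 139.2] -1.472
grey [261. 290.] [ 514.1 -143.4] [43.  34.3] -0.907
grey [397. 292.] [724.1   4.9] [54.6 50.5] -1.046
grey [207. 290.] [ 429.2 -202.1] [65.8 18.1] -0.082
grey [251. 232.] [419.9 -54. ] [44.7 41. ] -0.947
grey [448. 230.] [739.8 183.1] [45.9 32.6] -1.536
grey [400. 225.] [656.4 137.5] [43.7 34. ] -1.451
grey [519. 224.] [849.  280.9] [58.8 33.3] -0.029
grey [417. 206.] [661.9 199.1] [45.2 33.7] -1.456
grey [342. 197.] [521.8 128.2] [54.5 46.5] -0.99
grey [373. 148.] [507.2 280.9] [72.6 18.2] -1.479
red [175. 323.] [ 425.5 -287.1] [67.2 16.7] -0.059
red [192. 248.] [ 347.  -152.4] [67.3 21.4] 0.425
red [332. 155.] [443.4 209.4] [57.2 49.4] -0.952
```

```bash
python3 - <<'E'
from h import *
a=cv2.imread("pics/wrist_5.png"); b=cv2.imread("pics/scene_5.png")
cv2.imwrite("pics/c5.png",np.hstack([cv2.resize(a,(400,300)),cv2.resize(b[130:280,320:520],(400,300))]))
E
```

```text
(no output)
```

View pics/c5.png

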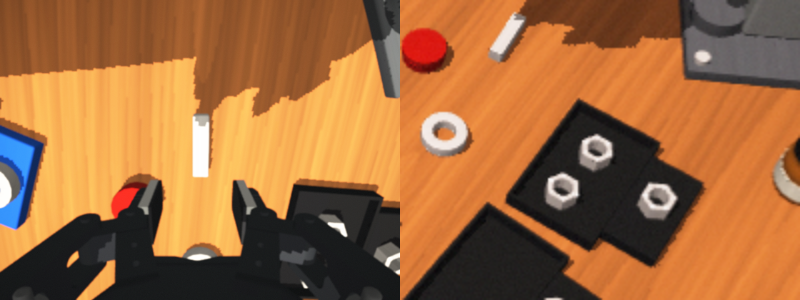

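Both nuts lie flat in the nut tray. key_b is seen between the fingers at (201,147) of the left half. I'll grip it next.

```bash
python3 -m handwheel '[{"tx":6.5,"ty":3,"tz":0,"roll":0},{"tx":0,"ty":0,"tz":30,"roll":0},{"tx":0,"ty":0,"tz":30,"roll":0},{"tx":0,"ty":0,"tz":20,"roll":0},{"tx":0,"ty":0,"tz":14,"roll":0},{"tx":0,"ty":0,"tz":0,"roll":0},{"tx":0,"ty":0,"tz":0,"roll":0}]' 45
python3 -m handwheel '[{"tx":0,"ty":0,"tz":0,"roll":0},{"tx":0,"ty":0,"tz":0,"roll":0},{"tx":0,"ty":0,"tz":0,"roll":0},{"tx":0,"ty":0,"tz":0,"roll":0},{"tx":0,"ty":0,"tz":0,"roll":0},{"tx":0,"ty":0,"tz":0,"roll":0}]' 8 60
```

```text
t: 13.27
tool_pos: [0.5054, 0.2874, 0.0094]
tool_rot: [-2.112, -2.325, 0.002]
contact_force: [0.2, -1.0, 1.6]
opening: 0.045
grip_force: 0.0
t: 13.77
tool_pos: [0.5071, 0.2879, 0.0121]
tool_rot: [2.112, 2.324, 0.005]
contact_force: [-1.4, -0.1, 6.8]
opening: 0.0132
grip_force: 58.7
```

```bash
python3 -m handwheel '[{"tx":0,"ty":0,"tz":-30,"roll":0},{"tx":0,"ty":0,"tz":-30,"roll":0},{"tx":0,"ty":0,"tz":-30,"roll":0},{"tx":0,"ty":0,"tz":-10,"roll":0.1144},{"tx":0,"ty":0,"tz":0,"roll":0.1144},{"tx":0,"ty":0,"tz":0,"roll":0.1144},{"tx":0,"ty":0,"tz":0,"roll":0.1144},{"tx":0,"ty":0,"tz":0,"roll":0.1144},{"tx":0,"ty":0,"tz":0,"roll":0.1144},{"tx":0,"ty":0,"tz":0,"roll":0.1144},{"tx":0,"ty":0,"tz":0,"roll":0.1144},{"tx":0,"ty":0,"tz":0,"roll":0.1144}]'
python3 -m handwheel '[{"tx":0,"ty":0,"tz":0,"roll":0.1144},{"tx":0,"ty":0,"tz":0,"roll":0.1144},{"tx":0,"ty":0,"tz":0,"roll":0.1144},{"tx":0,"ty":0,"tz":0,"roll":0.1144},{"tx":0,"ty":0,"tz":0,"roll":0.1144},{"tx":0,"ty":0,"tz":0,"roll":0.1144},{"tx":0,"ty":0,"tz":0,"roll":0},{"tx":0,"ty":0,"tz":0,"roll":0}]'
python3 look.py 6 side | head -1
```

```text
t: 14.77
tool_pos: [0.5054, 0.2871, 0.1098]
tool_rot: [2.986, 0.975, 0.0]
contact_force: [-0.0, 0.3, -1.5]
opening: 0.0132
grip_force: 59.1
t: 15.43
tool_pos: [0.5055, 0.2872, 0.1098]
tool_rot: [3.141, -0.073, 0.0]
contact_force: [-0.1, -0.1, -2.3]
opening: 0.0132
grip_force: 59.1
side t 15.4333 [0.5055 0.2872 0.1098] [ 3.141 -0.073  0.   ]
```

```bash
python3 -m handwheel '[{"tx":14.6,"ty":35.4,"tz":0,"roll":0},{"tx":14.6,"ty":35.4,"tz":0,"roll":0},{"tx":14.6,"ty":35.4,"tz":0,"roll":0},{"tx":14.6,"ty":35.4,"tz":0,"roll":0},{"tx":14.6,"ty":35.4,"tz":0,"roll":0},{"tx":14.6,"ty":35.4,"tz":0,"roll":0},{"tx":14.6,"ty":35.4,"tz":0,"roll":0},{"tx":14.6,"ty":35.4,"tz":0,"roll":0},{"tx":14.6,"ty":35.4,"tz":0,"roll":0},{"tx":14.6,"ty":35.4,"tz":0,"roll":0},{"tx":14.6,"ty":35.4,"tz":0,"roll":0},{"tx":14.6,"ty":35.4,"tz":0,"roll":0}]'
python3 -m handwheel '[{"tx":0,"ty":0,"tz":0,"roll":0},{"tx":0,"ty":0,"tz":0,"roll":0},{"tx":0,"ty":0,"tz":0,"roll":0}]'
python3 - <<'E'
from h import *
b,d,c,o=shot("side"); a,d,c,o=shot("scene"); print(o["tool_pos"])
cv2.imwrite("pics/c7.png",np.hstack([cv2.resize(a[270:420,260:460],(400,300)),cv2.resize(b[80:230,160:360],(400,300))])[:,:,::-1])
E
```

```text
t: 16.48
tool_pos: [0.66, -0.1476, 0.1097]
tool_rot: [-3.141, 0.074, -0.0]
contact_force: [0.1, 0.1, -0.9]
opening: 0.0133
grip_force: 59.2
t: 16.73
tool_pos: [0.6594, -0.1455, 0.1094]
tool_rot: [-3.14, 0.076, 0.001]
contact_force: [-0.1, 0.4, -1.5]
opening: 0.0131
grip_force: 59.3
[ 0.65925254 -0.14474686  0.1093906 ]
```

View pics/c7.png

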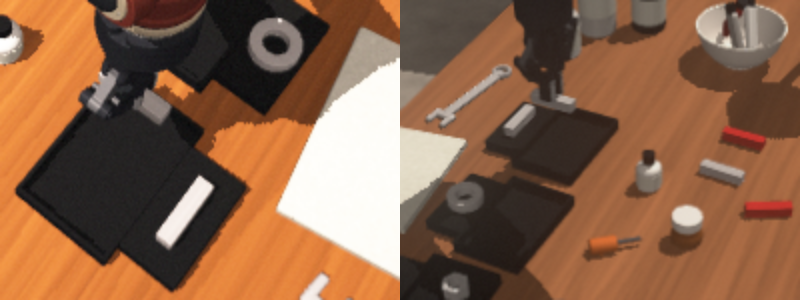

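The bar is held level over the key tray. I'll lower and release.

```bash
python3 -m handwheel '[{"tx":0,"ty":0,"tz":30,"roll":0},{"tx":0,"ty":0,"tz":30,"roll":0},{"tx":0,"ty":0,"tz":20,"roll":0},{"tx":0,"ty":0,"tz":8,"roll":0},{"tx":0,"ty":0,"tz":5,"roll":0},{"tx":0,"ty":0,"tz":0,"roll":0},{"tx":0,"ty":0,"tz":0,"roll":0}]'
python3 -m handwheel '[{"tx":0,"ty":0,"tz":0,"roll":0},{"tx":0,"ty":0,"tz":0,"roll":0},{"tx":0,"ty":0,"tz":0,"roll":0},{"tx":0,"ty":0,"tz":-20,"roll":0},{"tx":0,"ty":0,"tz":-30,"roll":0},{"tx":0,"ty":0,"tz":-38,"roll":0},{"tx":0,"ty":0,"tz":0,"roll":0},{"tx":0,"ty":0,"tz":0,"roll":0}]' 28
```

```text
t: 17.42
tool_pos: [0.6607, -0.1452, 0.0182]
tool_rot: [3.14, -0.075, 0.004]
contact_force: [-0.6, 0.5, -1.2]
opening: 0.0133
grip_force: 59.3
t: 18.08
tool_pos: [0.6625, -0.1466, 0.1098]
tool_rot: [3.138, -0.077, 0.013]
contact_force: [0.1, -0.4, 0.1]
opening: 0.0277
grip_force: 0.0
```

```bash
python3 -m handwheel '[{"tx":-38.2,"ty":11,"tz":0,"roll":0},{"tx":-38.2,"ty":11,"tz":0,"roll":0},{"tx":-38.2,"ty":11,"tz":0,"roll":0},{"tx":-38.2,"ty":11,"tz":0,"roll":0},{"tx":-38.2,"ty":11,"tz":0,"roll":0},{"tx":-38.2,"ty":11,"tz":0,"roll":0},{"tx":0,"ty":0,"tz":0,"roll":0.033},{"tx":0,"ty":0,"tz":0,"roll":0},{"tx":0,"ty":0,"tz":0,"roll":0}]' 45; python3 look.py 8 wrist scene | grep -v black
```

```text
t: 18.83
tool_pos: [0.4273, -0.2003, 0.1044]
tool_rot: [-3.139, 0.129, 0.0]
contact_force: [1.0, -0.8, 0.1]
opening: 0.045
grip_force: 0.0
wrist t 18.8333 [ 0.4273 -0.2003  0.1044] [-3.139  0.129  0.   ]
grey [345. 276.] [ 374.9 -250.1] [42.5 12.8] 0.218
grey [207. 275.] [ 383.8 -143.3] [42.8 12.8] -0.402
grey [ 77. 235.] [423.3 -50.2] [53.2 44. ] -0.96
grey [276. 211.] [ 428.9 -200.9] [64.4 15.8] -0.073
grey [176.  93.] [ 515.9 -143.3] [40.8 38.2] 1.275
red [233. 325.] [ 339.2 -157. ] [42.5 20.4] 0.426
red [391. 206.] [ 425.4 -283.1] [62.8 18.2] -0.055
scene t 18.8833 [ 0.428  -0.2003  0.1047] [-3.139  0.128 -0.   ]
grey [417. 414.] [ 858.8 -168. ] [29.2 12.9] 1.388
grey [352. 375.] [ 737.  -177.4] [68.7 17.3] 1.518
grey [324. 336.] [ 659.1 -146.9] [65.2 20.7] -0.05
grey [457. 350.] [858.7 -24.3] [200.7 139.2] -1.472
grey [261. 290.] [ 514.1 -143.4] [43.  34.3] -0.907
grey [397. 292.] [723.4   4.5] [53.4 52.9] 0.625
grey [207. 290.] [ 429.2 -202.1] [65.8 18.1] -0.082
grey [165. 259.] [ 319.8 -200.1] [42.1 12.5] 1.547
grey [251. 232.] [419.9 -54. ] [44.7 41. ] -0.947
grey [448. 230.] [739.7 183.1] [45.8 32.8] -1.489
grey [400. 225.] [656.4 137.4] [43.9 34. ] -1.451
grey [519. 224.] [849.  280.9] [58.8 33.3] -0.029
grey [417. 206.] [661.9 199.1] [45.2 33.7] -1.456
grey [342. 197.] [521.8 128.2] [54.5 46.5] -0.99
red [175. 323.] [ 425.6 -287.1] [67.3 16.7] -0.059
red [332. 155.] [443.4 209.4] [57.2 49.4] -0.952
```

Key_b is lying in the tray at (659,-147), and the tool is aligned over key_a.

```bash
python3 -m handwheel '[{"tx":0,"ty":0.5,"tz":30,"roll":0},{"tx":0,"ty":0,"tz":30,"roll":0},{"tx":0,"ty":0,"tz":20,"roll":0},{"tx":0,"ty":0,"tz":14.5,"roll":0},{"tx":0,"ty":0,"tz":0,"roll":0},{"tx":0,"ty":0,"tz":0,"roll":0}]' 45
python3 -m handwheel '[{"tx":0,"ty":0,"tz":0,"roll":0},{"tx":0,"ty":0,"tz":0,"roll":0},{"tx":0,"ty":0,"tz":0,"roll":0},{"tx":0,"ty":0,"tz":0,"roll":0},{"tx":0,"ty":0,"tz":0,"roll":0},{"tx":0,"ty":0,"tz":0,"roll":0}]' 8 60
python3 -m handwheel '[{"tx":0,"ty":0,"tz":-30,"roll":0},{"tx":0,"ty":0,"tz":-30,"roll":0},{"tx":0,"ty":0,"tz":-30,"roll":0},{"tx":0,"ty":0,"tz":-10,"roll":-0.033},{"tx":0,"ty":0,"tz":0,"roll":0},{"tx":0,"ty":0,"tz":0,"roll":0}]'
```

```text
t: 19.43
tool_pos: [0.4277, -0.2003, 0.0096]
tool_rot: [-3.138, 0.127, 0.003]
contact_force: [0.2, -0.4, 0.3]
opening: 0.0445
grip_force: 0.0
t: 19.93
tool_pos: [0.4289, -0.2016, 0.0122]
tool_rot: [3.137, -0.129, 0.005]
contact_force: [0.1, 2.2, 6.9]
opening: 0.0133
grip_force: 58.8
t: 20.43
tool_pos: [0.4275, -0.2009, 0.1105]
tool_rot: [3.14, -0.078, 0.001]
contact_force: [-0.1, -0.1, -1.9]
opening: 0.0135
grip_force: 59.0
```

```bash
python3 -m handwheel '[{"tx":38.6,"ty":-0.1,"tz":0,"roll":0},{"tx":38.6,"ty":-0.1,"tz":0,"roll":0},{"tx":38.6,"ty":-0.1,"tz":0,"roll":0},{"tx":38.6,"ty":-0.1,"tz":0,"roll":0},{"tx":38.6,"ty":-0.1,"tz":0,"roll":0},{"tx":38.6,"ty":-0.1,"tz":0,"roll":0},{"tx":0,"ty":0,"tz":0,"roll":0},{"tx":0,"ty":0,"tz":0,"roll":0},{"tx":0,"ty":0,"tz":0,"roll":0}]'
```

```text
t: 21.18
tool_pos: [0.6571, -0.2109, 0.1072]
tool_rot: [-3.139, 0.078, 0.008]
contact_force: [0.0, -0.0, -1.9]
opening: 0.0131
grip_force: 59.0
```

```bash
python3 -m handwheel '[{"tx":0,"ty":0,"tz":30,"roll":0},{"tx":0,"ty":0,"tz":30,"roll":0},{"tx":0,"ty":0,"tz":20,"roll":0},{"tx":0,"ty":0,"tz":8,"roll":0},{"tx":0,"ty":0,"tz":4,"roll":0},{"tx":0,"ty":0,"tz":0,"roll":0},{"tx":0,"ty":0,"tz":0,"roll":0}]'
python3 -m handwheel '[{"tx":0,"ty":0,"tz":0,"roll":0},{"tx":0,"ty":0,"tz":0,"roll":0},{"tx":0,"ty":0,"tz":0,"roll":0},{"tx":0,"ty":0,"tz":-20,"roll":0},{"tx":0,"ty":0,"tz":-30,"roll":0},{"tx":0,"ty":0,"tz":-38,"roll":0},{"tx":0,"ty":0,"tz":0,"roll":0},{"tx":0,"ty":0,"tz":0,"roll":0}]' 28
```

```text
t: 21.77
tool_pos: [0.6596, -0.2121, 0.0201]
tool_rot: [3.14, -0.078, 0.004]
contact_force: [0.6, 0.6, -0.4]
opening: 0.0131
grip_force: 59.0
t: 22.43
tool_pos: [0.6617, -0.2128, 0.1116]
tool_rot: [3.137, -0.077, 0.013]
contact_force: [-0.9, -0.3, 0.2]
opening: 0.0279
grip_force: 0.0
```

```bash
python3 -m handwheel '[{"tx":0,"ty":0,"tz":0,"roll":-0.05},{"tx":-13.9,"ty":-34.2,"tz":0,"roll":0},{"tx":-13.9,"ty":-34.2,"tz":0,"roll":0},{"tx":-13.9,"ty":-34.2,"tz":0,"roll":0},{"tx":-13.9,"ty":-34.2,"tz":0,"roll":0},{"tx":-13.9,"ty":-34.2,"tz":0,"roll":0},{"tx":-13.9,"ty":-34.2,"tz":0,"roll":0},{"tx":-13.9,"ty":-34.2,"tz":0,"roll":0},{"tx":-13.9,"ty":-34.2,"tz":0,"roll":0},{"tx":-13.9,"ty":-34.2,"tz":0,"roll":0},{"tx":-13.9,"ty":-34.2,"tz":0,"roll":0},{"tx":0,"ty":0,"tz":0,"roll":0}]' 75
python3 -m handwheel '[{"tx":0,"ty":0,"tz":0,"roll":0},{"tx":0,"ty":0,"tz":0,"roll":0}]'
python3 look.py 9 wrist scene | grep -v black
```

```text
t: 23.43
tool_pos: [0.5162, 0.1349, 0.1048]
tool_rot: [-3.14, -0.01, 0.006]
contact_force: [-0.1, -1.0, -0.7]
opening: 0.0748
grip_force: 0.0
t: 23.6
tool_pos: [0.5194, 0.13, 0.1057]
tool_rot: [3.141, 0.002, -0.001]
contact_force: [0.8, 0.1, -0.2]
opening: 0.0751
grip_force: 0.0
wrist t 23.6 [0.5194 0.13   0.1057] [ 3.141e+00  2.000e-03 -1.000e-03]
grey [528. 323.] [424.1 -84.3] [61.3 22.8] 0.881
grey [390. 284.] [463.5  39.8] [51.7 14.7] 0.479
grey [162. 284.] [463.6 218.9] [51.6 14.3] -0.485
grey [470. 247.] [492.5 -18.3] [26.   4.7] 0.645
grey [272. 211.] [521.1 132.3] [49.1 48.9] -0.746
grey [262.  15.] [647.4 138.7] [32.1 22.3] 1.569
grey [165.  11.] [650.5 200. ] [36.3 17.7] 1.547
red [192. 309.] [439.6 194.8] [52.8 14.4] -0.33
scene t 23.65 [0.5197 0.1295 0.1058] [ 3.141e+00  0.000e+00 -1.000e-03]
grey [417. 414.] [ 858.8 -167.9] [29.1 12.9] 1.397
grey [352. 375.] [ 736.9 -177.4] [68.7 17.3] 1.516
grey [302. 365.] [ 657.5 -213.3] [65.5 19.4] -0.049
grey [324. 336.] [ 659.1 -146.9] [65.2 20.4] -0.042
grey [457. 350.] [858.7 -24.3] [200.7 139.2] -1.473
grey [261. 290.] [ 514.1 -143.4] [43.  34.3] -0.907
grey [397. 292.] [724.1   4.9] [54.6 50.5] -1.046
grey [251. 232.] [419.9 -54. ] [44.7 41. ] -0.947
grey [448. 230.] [739.8 183.1] [45.9 32.4] 1.568
grey [400. 225.] [656.4 137.5] [43.7 34. ] -1.451
grey [519. 224.] [849.  280.9] [58.8 33.3] -0.029
grey [417. 206.] [661.7 199.2] [42.8 35.3] 1.525
grey [342. 197.] [521.8 128.2] [54.5 46.5] -0.99
grey [334. 150.] [439.1 226.5] [46. 12.] 1.565
red [175. 323.] [ 425.6 -287.1] [67.3 16.7] -0.059
red [192. 248.] [ 347.  -152.4] [67.4 21.4] 0.425
```

```bash
python3 -m handwheel '[{"tx":1.5,"ty":-2.5,"tz":30,"roll":0},{"tx":0,"ty":0,"tz":30,"roll":0},{"tx":0,"ty":0,"tz":25,"roll":0},{"tx":0,"ty":0,"tz":14,"roll":0},{"tx":0,"ty":0,"tz":4,"roll":0},{"tx":0,"ty":0,"tz":0,"roll":0},{"tx":0,"ty":0,"tz":0,"roll":0}]' 75
python3 -m handwheel '[{"tx":0,"ty":0,"tz":0,"roll":0},{"tx":0,"ty":0,"tz":0,"roll":0},{"tx":0,"ty":0,"tz":0,"roll":0},{"tx":0,"ty":0,"tz":0,"roll":0},{"tx":0,"ty":0,"tz":0,"roll":0},{"tx":0,"ty":0,"tz":0,"roll":0}]' 40 70
python3 -m handwheel '[{"tx":0,"ty":0,"tz":-30,"roll":0},{"tx":0,"ty":0,"tz":-30,"roll":0},{"tx":0,"ty":0,"tz":-40,"roll":0},{"tx":0,"ty":0,"tz":0,"roll":0},{"tx":0,"ty":0,"tz":0,"roll":0}]'
```

```text
t: 24.28
tool_pos: [0.522, 0.1321, 0.004]
tool_rot: [-3.142, 0.001, -0.002]
contact_force: [0.1, -0.2, -0.2]
opening: 0.075
grip_force: 0.0
t: 24.78
tool_pos: [0.5229, 0.1328, 0.0056]
tool_rot: [3.142, 0.002, 0.006]
contact_force: [-1.0, -0.5, 5.6]
opening: 0.0458
grip_force: 72.2
t: 25.2
tool_pos: [0.5235, 0.1332, 0.1071]
tool_rot: [-3.141, -0.002, -0.012]
contact_force: [0.0, 0.7, -1.8]
opening: 0.0462
grip_force: 73.1
```

```bash
python3 -m handwheel '[{"tx":25,"ty":26.2,"tz":0,"roll":0},{"tx":25,"ty":26.2,"tz":0,"roll":0},{"tx":25,"ty":26.2,"tz":0,"roll":0},{"tx":25,"ty":26.2,"tz":0,"roll":0},{"tx":25,"ty":26.2,"tz":0,"roll":0},{"tx":0,"ty":0,"tz":0,"roll":0},{"tx":0,"ty":0,"tz":0,"roll":0},{"tx":0,"ty":0,"tz":0,"roll":0}]'; python3 - <<'E'
from h import *
b,d,c,o=shot("side"); a,d,c,o=shot("scene"); print(o["tool_pos"])
cv2.imwrite("pics/c10.png",np.hstack([cv2.resize(a[190:400,260:460],(400,420)),cv2.resize(b[100:265,120:277],(400,420))])[:,:,::-1])
E
```

```text
t: 25.87
tool_pos: [0.6446, 0.0023, 0.1012]
tool_rot: [-3.141, -0.001, 0.006]
contact_force: [-0.6, -0.2, -2.9]
opening: 0.0462
grip_force: 73.1
[0.64455254 0.0027622  0.1015812 ]
```

View pics/c10.png

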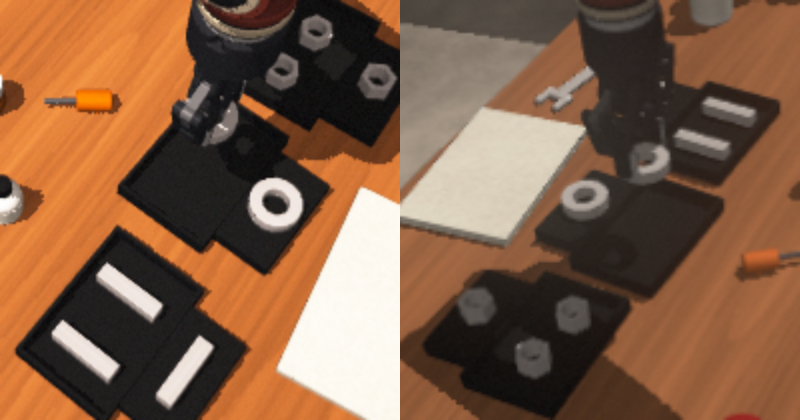

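The collar is held level over its tray, with the nuts and keys flat in theirs. I'll lower and release.

```bash
python3 -m handwheel '[{"tx":2,"ty":0,"tz":30,"roll":0},{"tx":0,"ty":0,"tz":30,"roll":0},{"tx":0,"ty":0,"tz":18,"roll":0},{"tx":0,"ty":0,"tz":8,"roll":0},{"tx":0,"ty":0,"tz":4,"roll":0},{"tx":0,"ty":0,"tz":0,"roll":0},{"tx":0,"ty":0,"tz":0,"roll":0}]'
python3 -m handwheel '[{"tx":0,"ty":0,"tz":0,"roll":0},{"tx":0,"ty":0,"tz":0,"roll":0},{"tx":0,"ty":0,"tz":0,"roll":0},{"tx":0,"ty":0,"tz":-20,"roll":0},{"tx":0,"ty":0,"tz":-30,"roll":0},{"tx":0,"ty":0,"tz":-40,"roll":0},{"tx":0,"ty":0,"tz":-40,"roll":0},{"tx":0,"ty":0,"tz":-40,"roll":0},{"tx":0,"ty":0,"tz":0,"roll":0},{"tx":0,"ty":0,"tz":0,"roll":0}]' 62; python3 - <<'E'
from h import *
w,d,c,o=shot("wrist"); b,d,c,o=shot("side"); a,d,c,o=shot("scene")
cv2.imwrite("pics/c11.png",np.vstack([np.hstack([cv2.resize(a[150:400,160:480],(400,300)),cv2.resize(b[100:300,110:370],(400,300))]),np.hstack([cv2.resize(w,(400,300)),cv2.resize(a,(400,300))])])[:,:,::-1])
E
```

```text
t: 26.55
tool_pos: [0.6491, 0.0022, 0.0148]
tool_rot: [3.141, 0.002, 0.004]
contact_force: [0.5, 0.2, -1.5]
opening: 0.0464
grip_force: 73.1
t: 27.38
tool_pos: [0.6509, 0.0015, 0.1891]
tool_rot: [3.14, 0.001, 0.015]
contact_force: [-1.5, -0.0, -1.5]
opening: 0.0623
grip_force: 0.0
```

View pics/c11.png

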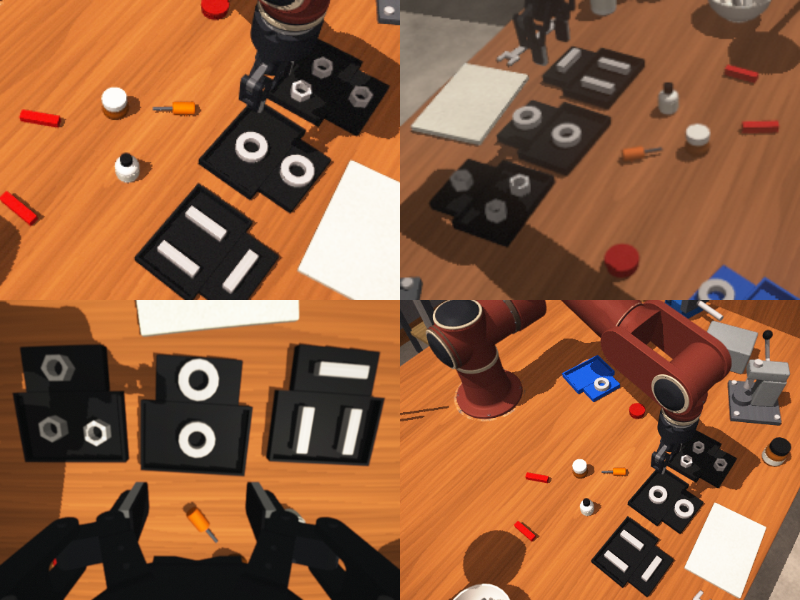

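All five parts lie flat in the matching trays. In the lower-left wrist panel the nuts are at (53,428) and (96,432), the collar at (197,440) and the keys at (305,430) and (350,432). The bottle and jar still stand where they were, so I'm handing in.

```bash
python3 -c "
from station import ctrl
print(ctrl.finish_job())"
```

```text
the job is handed in; nothing more can be done
None
```

I handed the job in at about 27.5 s of the 136 s: the last pictures show both nuts, both keys and the collar lying flat in their matching trays, with the bottle and jar still standing in place; no verdict came back.

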